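# Hook a dropped shackle plate out from under the parts rack

### The job

A zinc-yellow shackle plate has slid under the guarded counter rack and lies up against its stop rail. Take the hooked rod by its handle, reach in through the gap below the mesh guard, set the hook's pin down into the plate's near hole and draw the plate out, feeling it up and over the ramped rubber spill bund without forcing the hook against anything, until all of it lies on the counter at least 50 mm in front of the guard. Then unhook it and lay the rod flat on the open counter, clear of the rack and the plate. Do not lean on the rack, and leave everything else where it is.

Things in the scene. Friction and masses are not known exactly. Their poses are not given: they have to be found in the camera images.
- near_hole (a point): Middle (4 mm up) of the shackle plate's hole nearest the guard: a plain round through hole, 14 mm across. The plate: flat zinc-yellow steel, 90 (x) by 36 (y) by 8 mm thick, 0.2 kg, lying flat on the counter; its two holes lie on its centreline, 14 mm from either end. x points along the plate, away from this end and into the rack; this end's edge is 14 mm off along -x.
- plate_center (a point): Middle of the same plate, 4 mm up and 31 mm along x from near_hole. Its far end stands 1 to 5 mm from the rack's stop rail, so that the pin does not fit behind it. Same axes.
- rod_grip (a point): Hooked rod, lying on the counter: red flat-sided handle 110 long, 22 wide, 32 mm tall, with an 8 mm steel rod out of its +x end (axis 24 mm above the handle's underside) that ends 250 mm from this point in a straight pin bent down, level with the handle's underside. 0.2 kg. Point: middle of the handle, half-way up (16 mm). x: along the rod to the hook; z up.
- hook_tip (a point): Lower end of the hook's pin, on its axis: 8 mm across, flat-ended, 20 mm clear below the rod, 250 mm from rod_grip along its x and 16 mm below it. Same axes. Not reported while held; under load at the hook the rod can pivot slightly in the fingers, so the pin's height is best felt.
- rack: Fixed low grey rack, 300 (x) x 360 (y) x 150 mm tall, mesh sides, decked. Origin: centre of its footprint on the counter; x points in from its guarded front. At x = -150: yellow mesh guard, 60 to 150 mm up, over an open gap 280 wide. In the gap, across it, a black spill bund: 9 to 14 mm high, crest 6 wide, 30 degree flanks, centred within 22 mm of the guard, not measured. Stop rail at x = 30, 30 tall.
- carton_a: white and red parts carton 60 x 90 x 45 mm standing on the rack's deck; leave it alone
- carton_b: white and red parts carton 55 x 110 x 40 mm standing on the rack's deck; leave it alone
- plug_box: small white and red carton 26 x 90 x 26 mm lying on the counter under the rack, beyond the stop rail; leave it alone
- oil_bottle: blue oil bottle, 65 x 100 mm and 230 mm tall, standing towards the back of the counter; leave it alone
- grease_tub: red tub, 90 mm across and 85 mm tall, towards the back of the counter; leave it alone
- calculator: black desk calculator 140 x 90 x 18 mm on the counter's left side; leave it alone
- tape_roll: roll of tape lying flat, 90 mm across and 25 mm tall, at the back; leave it alone
Things that resemble listed ones, but are neither listed nor needed, are in the scene too. Of the things that look like the part that bears near_hole, take the one that is farthest to the robot's right at the start.

How it is judged (in metres and radians):
On the way, in this order (a step that is already met when the one before it is completed fails the run):
1. behind the guard, the pin is down in the plate's near hole (within 4 mm of its axis, its end less than 4.5 mm above the counter) (horizontal distance between hook_tip and near_hole below 0.004 m and height (world z) of hook_tip below 0.0045 m and x of near_hole in the frame of rack above -0.1 m), for 0.1 s.
2. the plate has been drawn out, all of it 50 mm or more in front of the guard, with the pin still in the hole (x of plate_center in the frame of rack below -0.245 m and height (world z) of plate_center below 0.009 m and horizontal distance between hook_tip and near_hole below 0.006 m), for 0.1 s.
At the end, for the whole second after the job is handed in: The plate lies flat on the counter at rest, its centre 90 mm or more in front of the guard; the rod lies flat on the counter at rest, not on or against the plate, its hook at least 10 mm in front of the guard (x of plate_center in the frame of rack below -0.24 m and height (world z) of plate_center below 0.007 m and angle between plate_center's own z axis and vertical below 0.1 rad and linear speed of each of plate, hook_rod below 0.02 m/s and height (world z) of rod_grip below 0.02 m and height (world z) of hook_tip below 0.004 m and x of hook_tip in the frame of rack below -0.16 m and contact force between hook_rod and plate below 0.1 N); the robot touches nothing.
It fails at once if while the plate is being hooked and drawn out, the hook's pin is forced against anything (plate, bund, counter, rack) with more than 10 N (contact force between hook_rod_c2 and anything else above 10 N and x of plate_center in the frame of rack above -0.24 m).
It fails at once if the rod or the plate bears on the rack or its guard with more than 10 N (contact force between any of hook_rod, plate and rack above 10 N).
It fails at once if the robot bears on the rack with more than 10 N (contact force between any of the arm, the fingers and rack above 10 N).
It fails at once if something else on the counter or the rack is moved by more than 20 mm (distance of any of carton_a, carton_b, plug_box, oil_bottle, grease_tub, calculator, tape_roll from where it was at the start of the episode above 0.02 m).
It also fails if it takes over 66 s, if anything falls off the work surface, if the arm or the gripper's body presses on something with over 40 N, if the wrist force passes 120 N, or if a joint passes its speed limit or range.

### The arm

A 6-joint arm with a two-finger parallel gripper is mounted at the origin on the work surface. World frame = base frame: x ahead of the robot, y to its left, z up, the work surface at z = 0. Lengths are in mm, angles in rad, forces in N, time in s.
With the tool pointing down it reaches from about 250 to 775 mm from the base axis. Payload 4 kg.
Tool frame: the origin (TCP) lies on the mounting face of the last link; the fingertips stand 199 mm ahead of it and the grasp point (between the pads) lies 180 mm ahead of it; y points along the fingers, z is the direction in which the jaws open and shut, and the axes are right-handed (so a half turn about y gives the same grasp; the last joint's range is limited). The gripper opens to 94 mm and grips with 3 to 60 N. Pads are 16 mm wide; open, the fingers measure 119 mm over their backs; the gripper's body (75 mm by 177 mm) begins 78 mm behind the grasp point.
Start: joints at [1.177, 0.087, 1.371, -0, 1.684, -0.103], TCP at [157.698, 526.907, 404.706] pointing down, gripper open.
Joint ranges: [-3.1, 3.1], [-0.76, 2.03], [0.27, 2.55], [-1.08, 4.22], [0.17, 2.65], [-2.57, 2.57]. Speed limits (rad/s): [2.79, 2.79, 3.14, 3.14, 3.14, 3.14].

### API

Orientations are given as a rotation vector (axis times angle).
In Python, from plant import env gives the robot as it stands.
- The arm moves only by the tool drive_tool, never from a script. Its argument "series" is one flat list of numbers, 7 for each row, row after row: the turn, a rotation vector about the tool's x, y, z in degrees, then the shift along the tool's x, y, z in mm, then the finger opening in mm, from 0 to 94. A call has 1 to 5 rows; each row is the pose to reach, as a shift and turn from the pose measured when the call began, along the tool's axes at that moment; what a row does not reach only later rows make up. A row lasts 1/8 s, in which the tool goes at most 62.5 mm and 10.7 degrees, less where a joint would pass 70% of its speed; a pose out of reach is approached as far as the arm can. A call with a gripper value outside its range is refused whole. The fingers move at their own pace and stop on an object; "grip_force" is the grip in N (left out, the last holds). Time passes only in rows, so rows that repeat a pose let the fingers close. It gives the time, the measured TCP pose, the force and the opening at its end, in the units of the state.
- env.read_state(): the state, without advancing time (a new reading comes with each control period).
- env.get_image(name): name is "scene" or "top"; returns a dict with "pixels" (480x640x3 uint8, red, green, blue), "fx", "fy", "cx", "cy" (pixels), "D" ([k1, k2, p1, p2, k3] as OpenCV has them; the pictures are not rectified), "extrinsics" (4x4, takes a point from world to camera coordinates). Camera axes: x right, y down, z forward; pixel columns grow to the right and rows downward; lengths in mm; the calibration is good to about 2 mm. A picture is of the moment at which its call begins. There is no depth.
- env.close_job(): hands the job in, once; it reports no verdict.
The state is a dict: "clock": time; "joint_positions": joint angles; "qd": joint speeds; "effort": joint torques, N m; "ee_pos": TCP position; "tool_rot": TCP orientation; "ft_force": force on the tool from outside, world axes, zero at the start; "torque": the same for the moment, N m; "finger_gap": opening from 0.0 (shut) to 1.0 (fully open).
Only numpy, scipy, OpenCV 4.12 (cv2) and the standard library are available. Lean on these libraries where they do the work, as an engineer would, in place of code of your own. Each camera call takes 0.05 s, during which the arm holds its last target. There are 200 camera calls.

## Working session

There is one attempt and no reset: what is moved stays moved. The work goes in short steps, Python scripts to look and compute and a tool call to move; the robot and the scene stay as the last step left them, time stands still between calls to the robot, and variables do not carry over. Pictures are saved under pics/ and viewed, about 8 in all and at most 12, crops included, and the job is handed in when it is done.

Besides the shell and the picture viewer there is one more tool, called after "Call:" by a JSON object that holds its "name" and its "arguments", one argument or row to a line. drive_tool: Moves the arm, as the interface text tells. Its arguments: {"type":"object","properties":{"series":{"type":"array","items":{"type":"number"}},"grip_force":{"type":"number"}},"required":["series"]}

```bash
mkdir -p pics; ls; python3 - <<'E'
from plant import env
import cv2,numpy as np
print(env.read_state())
for n in("scene","top"):
    d=env.get_image(n); cv2.imwrite(f"pics/{n}0.png",d["pixels"][:,:,::-1])
    print(n,d["fx"],d["fy"],d["cx"],d["cy"],d["D"]);print(np.round(d["extrinsics"],4).tolist())
E
```

```text
pics
{'clock': 0.0, 'joint_positions': array([ 1.17690827e+00,  8.79550567e-02,  1.37224967e+00, -3.14981897e-05,
        1.68359526e+00, -1.03088976e-01]), 'qd': array([-9.33064155e-05,  5.83055291e-04,  8.88920583e-04, -1.51907331e-03,
        1.67558625e-03, -2.71708664e-05]), 'effort': array([-6.77560638e-04, -3.40187144e+01, -3.02426291e+01,  7.17709330e-02,
        3.31425795e-02, -1.76449607e-04]), 'ee_pos': array([157.65457091, 526.80284264, 403.5059943 ]), 'tool_rot': array([-1.56086834,  0.22872138, -0.22791373]), 'ft_force': array([ 0.04321767,  0.81756807, -0.2740806 ]), 'torque': array([-0.03967856,  0.04452439, -0.00135106]), 'finger_gap': 0.996111072629759}
scene 460.09508711446944 460.09508711446944 318.67124038282753 238.34465859926235 [0.02220325 0.         0.         0.         0.        ]
[[-0.3863, -0.9224, 0.0033, 280.7923], [-0.8767, 0.366, -0.3121, 484.5299], [0.2867, -0.1235, -0.95, 1233.4919], [0.0, 0.0, 0.0, 1.0]]
top 542.7740319508603 542.7740319508603 327.10090985232875 243.00748515003895 [-0.06173105  0.          0.          0.          0.        ]
[[-0.0232, -0.9996, -0.0146, 84.7961], [-0.9964, 0.0243, -0.081, 570.8487], [0.0814, 0.0127, -0.9966, 1604.1969], [0.0, 0.0, 0.0, 1.0]]
```

View pics/scene0.png

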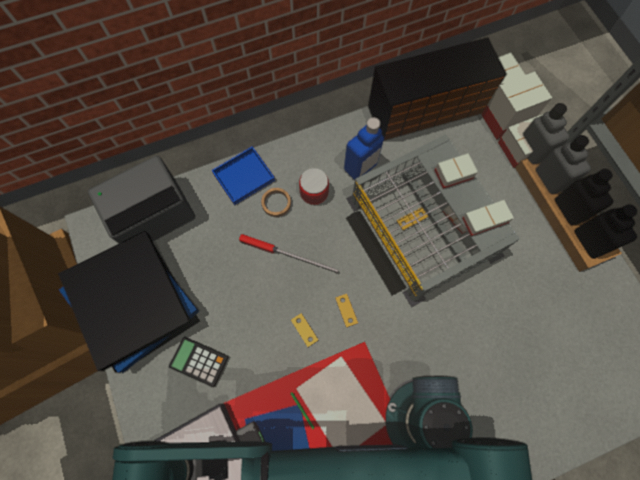

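View pics/top0.png

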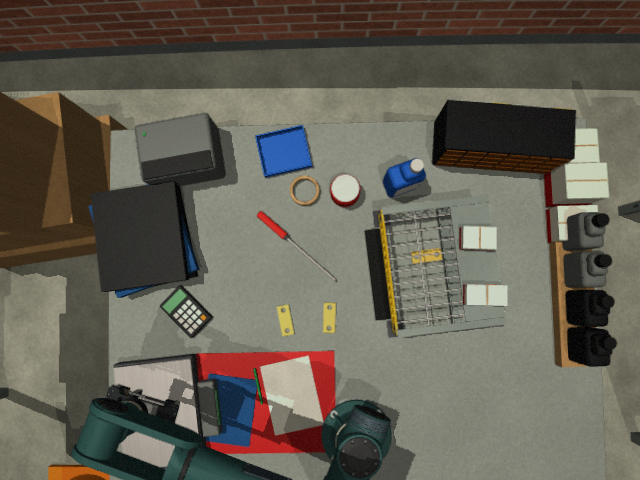

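The top view shows three yellow plates: one under the rack at (427,256), and two on the open counter at (329,318) and (286,320). The rack one is farthest to the robot's right (−y), so it is the target. The rod has its red handle at (272,224) and its hook at (336,280). The black bund lies at (377,275), and the guard is the yellow strip at about (390,270).

```bash
cat > h.py <<'E'
import cv2,numpy as np
from plant import env
def cam(n):
    d=env.get_image(n); d["K"]=np.array([[d["fx"],0,d["cx"]],[0,d["fy"],d["cy"]],[0,0,1]]); d["D"]=np.array(d["D"],float)
    d["bgr"]=d["pixels"][:,:,::-1].copy(); d["hsv"]=cv2.cvtColor(d["bgr"],cv2.COLOR_BGR2HSV); return d
def ray(d,px,z):
    px=np.array(px,float).reshape(-1,1,2); u=cv2.undistortPoints(px,d["K"],d["D"]).reshape(-1,2)
    E=np.array(d["extrinsics"]);R,t=E[:3,:3],E[:3,3]; c=-R.T@t
    v=np.c_[u,np.ones(len(u))]@R; return c+v*((z-c[2])/v[:,2])[:,None]
def proj(d,P):
    E=np.array(d["extrinsics"]); return cv2.projectPoints(np.array(P,float).reshape(-1,3),cv2.Rodrigues(E[:3,:3])[0],E[:3,3],d["K"],d["D"])[0].reshape(-1,2)
def blobs(d,lo,hi,roi,amin=15):
    m=cv2.inRange(d["hsv"],np.array(lo),np.array(hi)); k=np.zeros_like(m); x0,y0,x1,y1=roi; k[y0:y1,x0:x1]=255
    return [c for c in cv2.findContours(m&k,cv2.RETR_EXTERNAL,cv2.CHAIN_APPROX_NONE)[0] if cv2.contourArea(c)>=amin]
E
python3 - <<'E'
from h import *
for n,rr,yr in(("top",(250,200,300,245),(365,190,480,345)),("scene",(230,225,290,260),(345,150,520,300))):
    d=cam(n)
    for lo,hi,roi,z,nm in(((0,120,80),(8,255,255),rr,32,"handle"),((18,100,80),(32,255,255),yr,8,"yel")):
        for c in blobs(d,lo,hi,roi):
            r=cv2.minAreaRect(c); print(n,nm,np.round(r[0],1),np.round(r[1],1),round(r[2],1),ray(d,cv2.boxPoints(r),z)[:,:2].round(0).tolist(), ray(d,r[0],z).round(1))
d=cam("top"); a=cv2.resize(d["bgr"][190:350,360:520],None,fx=5,fy=5,interpolation=cv2.INTER_CUBIC)[:600]
cv2.imwrite("pics/c_top.png",a)
d=cam("scene"); cv2.imwrite("pics/c_sc.png",cv2.resize(d["bgr"][160:310,335:525],None,fx=4,fy=4,interpolation=cv2.INTER_CUBIC))
E
```

```text
top handle [271.5 224.3] [35.4  7.2] 41.2 [[661.0, 283.0], [677.0, 269.0], [604.0, 190.0], [588.0, 204.0]] [[632.5 236.5  32. ]]
top yel [415.5 260. ] [6. 7.] 90.0 [[525.0, -184.0], [525.0, -205.0], [507.0, -204.0], [507.0, -183.0]] [[ 516.  -194.2    8. ]]
top yel [414.6 253. ] [3.6 7.5] 76.0 [[540.0, -180.0], [545.0, -202.0], [534.0, -205.0], [529.0, -182.0]] [[ 537.3 -192.3    8. ]]
top yel [431.  254.8] [12.3 21. ] 82.9 [[546.0, -209.0], [552.0, -272.0], [515.0, -275.0], [509.0, -212.0]] [[ 530.6 -241.8    8. ]]
top yel [387.9 272. ] [127.    6.4] 82.8 [[673.0, -82.0], [675.0, -101.0], [294.0, -137.0], [292.0, -118.0]] [[ 481.9 -109.7    8. ]]
scene handle [256.  242.7] [35.8  8. ] 19.1 [[654.0, 289.0], [673.0, 274.0], [601.0, 195.0], [582.0, 210.0]] [[627.7 241.5  32. ]]
scene yel [406.4 221.3] [11.6 17.4] 63.4 [[540.0, -177.0], [544.0, -232.0], [508.0, -232.0], [503.0, -177.0]] [[ 523.7 -204.3    8. ]]
scene yel [420.5 213.8] [11.9 10.5] 56.3 [[544.0, -236.0], [551.0, -270.0], [514.0, -274.0], [507.0, -240.0]] [[ 529.  -254.9    8. ]]
scene yel [386.5 237.9] [128.2  11.9] 58.7 [[699.0, -88.0], [706.0, -126.0], [313.0, -160.0], [308.0, -125.0]] [[ 498.9 -125.7    8. ]]
```

View pics/c_top.png

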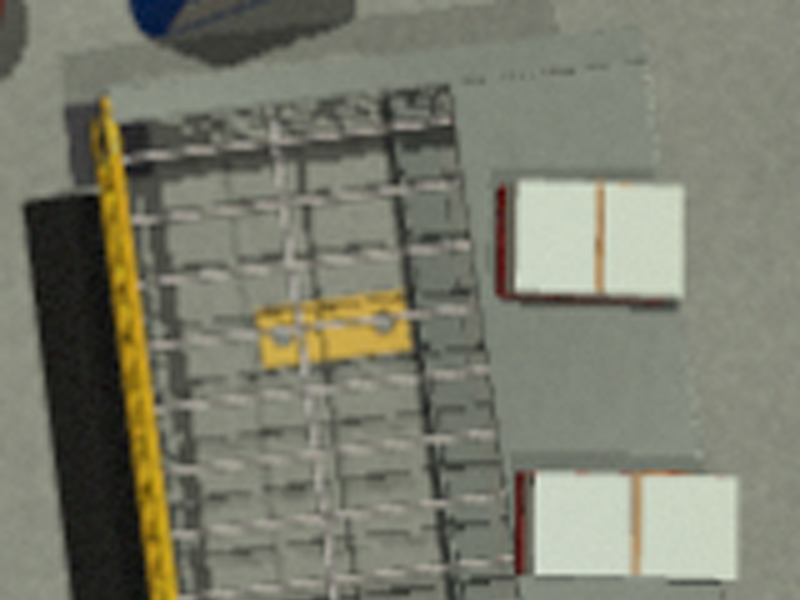

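View pics/c_sc.png

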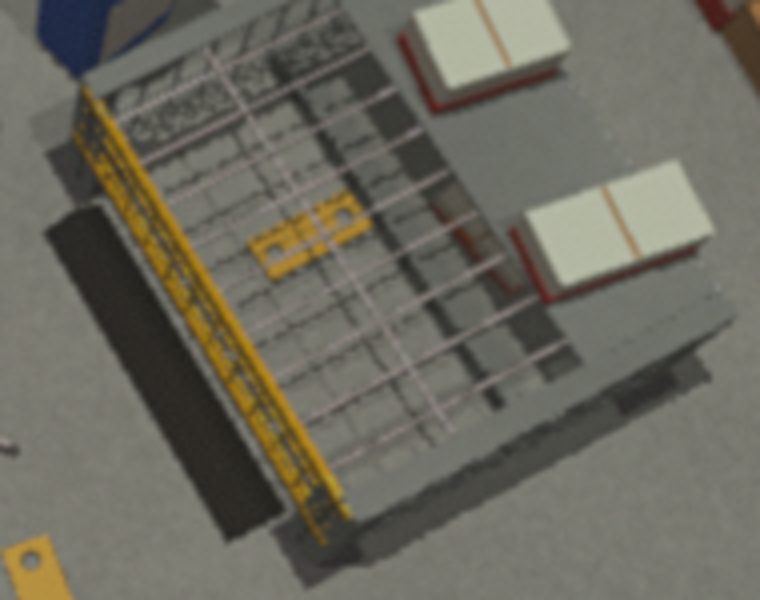

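The crops show the target plate under the wire deck, top-crop holes at about (283,333) and (384,320). Its far end is at the rail. The bund is a black band in front of the guard, and its near toe is clearly visible in both views.

```bash
python3 - <<'E'
from h import *
from scipy.spatial.transform import Rotation as R
s=env.read_state(); print("tool axes cols\n",R.from_rotvec(s["tool_rot"]).as_matrix().round(3))
P={}
for n,yr,br,rodroi in(("top",(405,235,480,275),(362,220,400,325),(284,228,345,290)),("scene",(395,190,440,240),(340,200,415,300),(275,240,345,280))):
    d=cam(n);E=d["extrinsics"];print(n,"cam at",(-E[:3,:3].T@E[:3,3]).round(0))
    c=np.vstack(blobs(d,(18,100,80),(32,255,255),yr,4)); r=cv2.minAreaRect(c)
    b=ray(d,cv2.boxPoints(r),8); print("plate",r[0],b[:,:2].round(1).tolist(),"ctr",b.mean(0).round(1),"sides",np.linalg.norm(b[1]-b[0]).round(1),np.linalg.norm(b[2]-b[1]).round(1))
    L=b[1]-b[0] if np.linalg.norm(b[1]-b[0])>np.linalg.norm(b[2]-b[1]) else b[2]-b[1]; print(" long dir deg",np.degrees(np.arctan2(L[1],L[0])).round(1))
    # guard line, z=150 top: fit line
    g=max(blobs(d,(18,100,80),(32,255,255),(345,150,440,345)),key=cv2.contourArea)
    gb=ray(d,cv2.boxPoints(cv2.minAreaRect(g)),150); print("guard@150",gb[:,:2].round(0).tolist()); gb=ray(d,cv2.boxPoints(cv2.minAreaRect(g)),60); print("guard@60",gb[:,:2].round(0).tolist())
    k=max(blobs(d,(0,0,0),(180,255,58),br),key=cv2.contourArea); kr=cv2.boxPoints(cv2.minAreaRect(k)); print("bund px",kr.round(1).tolist(),"z0",ray(d,kr,0)[:,:2].round(0).tolist())
    # rod: darker/brighter pixels
    x0,y0,x1,y1=rodroi; v=d["hsv"][y0:y1,x0:x1,2].astype(int); 
    h=ray(d,[ [271.5,224.3] if n=="top" else [256,242.7]],32)[0]; print("handle",h.round(1))
    cv2.imwrite(f"pics/rod_{n}.png",cv2.resize(d["bgr"][y0-30:y1+10,x0-40:x1+10],None,fx=6,fy=6,interpolation=cv2.INTER_CUBIC))
a=cv2.imread("pics/rod_top.png");b=cv2.imread("pics/rod_scene.png");print(a.shape,b.shape)
H=max(a.shape[0],b.shape[0]);p=lambda i:cv2.copyMakeBorder(i,0,H-i.shape[0],0,0,cv2.BORDER_CONSTANT)
cv2.imwrite("pics/rods.png",cv2.resize(np.hstack([p(a),p(b)]),None,fx=.5,fy=.5) if 0 else np.hstack([p(a),p(b)])[:, :] if False else cv2.resize(np.hstack([p(a),p(b)]),(798,int(H*798/(a.shape[1]+b.shape[1])))))
E
```

```text
tool axes cols
 [[ 0.958 -0.     0.287]
 [-0.287 -0.001  0.958]
 [-0.    -1.    -0.001]]
top cam at [ 440.   51. 1646.]
plate (426.42315673828125, 255.38465881347656) [[543.1, -180.1], [552.3, -272.2], [515.3, -275.4], [506.1, -183.4]] ctr [ 529.2 -227.8    8. ] sides 92.6 37.1
 long dir deg -84.3
guard@150 [[653.0, -71.0], [654.0, -88.0], [307.0, -121.0], [305.0, -104.0]]
guard@60 [[665.0, -78.0], [667.0, -97.0], [299.0, -131.0], [297.0, -113.0]]
bund px [[364.1000061035156, 230.10000610351562], [379.0, 228.1999969482422], [390.5, 318.29998779296875], [375.6000061035156, 320.20001220703125]] z0 [[611.0, -42.0], [616.0, -88.0], [343.0, -114.0], [338.0, -69.0]]
handle [632.4 236.5  32. ]
scene cam at [ 180.  234. 1322.]
plate (411.9884338378906, 218.38697814941406) [[539.5, -176.8], [549.2, -271.7], [511.7, -271.6], [502.5, -177.4]] ctr [ 525.7 -224.4    8. ] sides 95.4 37.5
 long dir deg -84.2
guard@150 [[643.0, -53.0], [649.0, -87.0], [299.0, -118.0], [295.0, -86.0]]
guard@60 [[678.0, -75.0], [685.0, -112.0], [308.0, -145.0], [303.0, -111.0]]
bund px [[345.5, 217.5], [359.0, 209.39999389648438], [405.6000061035156, 287.0], [392.1000061035156, 295.1000061035156]] z0 [[609.0, -40.0], [617.0, -89.0], [343.0, -115.0], [336.0, -68.0]]
handle [627.5 241.5  32. ]
(612, 666, 3) (480, 720, 3)
```

View pics/rods.png

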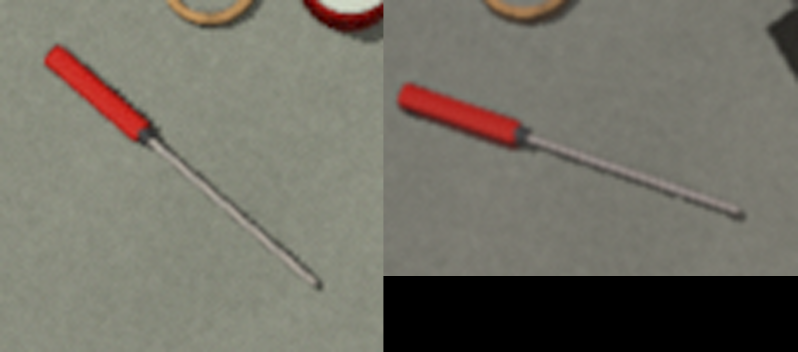

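Hook end: top px about (336.3,280.5), scene px about (338.2,271.9). Next I compute the rod pose, with a helper that converts a desired grasp-point pose into tool-frame numbers.

```bash
cat >> h.py <<'E'
from scipy.spatial.transform import Rotation as Ro
def need(gp,ang):
    "grasp point (mm) and heading (deg) of tool x (=rod direction), tool down -> turn deg, shift mm in tool axes"
    s=env.read_state(); M=Ro.from_rotvec(s["tool_rot"]).as_matrix(); a=np.radians(ang)
    x=np.array([np.cos(a),np.sin(a),0]); y=np.array([0,0,-1.]); T=np.c_[x,y,np.cross(x,y)]
    print("t",round(s["clock"],2),"gp",(s["ee_pos"]+180*M[:,1]).round(1),"heading",np.degrees(np.arctan2(M[1,0],M[0,0])).round(2),"F",s["ft_force"].round(2),"gap",round(s["finger_gap"],3))
    print("turn",Ro.from_matrix(M.T@T).as_rotvec(degrees=True).round(2),"shift",(M.T@(np.array(gp)+[0,0,180]-s["ee_pos"])).round(1))
E
python3 - <<'E'
from h import *
t,s=cam("top"),cam("scene")
for n,d,p in(("top",t,(336.3,280.5)),("sc",s,(338.2,271.9))):
    e=ray(d,[p],26)[0]
    c=blobs(d,(0,120,80),(8,255,255),(250,200,300,245) if n=="top" else (230,225,290,260))[0]
    h=ray(d,[cv2.minAreaRect(c)[0]],28)[0]; v=e-h
    print(n,e.round(1),h.round(1),np.linalg.norm(v).round(1),np.degrees(np.arctan2(v[1],v[0])).round(2))
print(ray(t,[(329,318),(286,320)],8).round(0).tolist())
need((630,238,110),-132.)
E
```

```text
top [459.8  46.4  26. ] [632.9 237.   28. ] 257.5 -132.24
sc [454.6  52.8  26. ] [629.1 241.5  28. ] 257.0 -132.75
[[348.0, 71.0, 8.0], [345.0, 200.0, 8.0]]
t 0.5 gp [157.7 526.9 224.7] heading -16.66 F [0.38 0.21 0.2 ] gap 0.995
turn [  0.   115.34  -0.  ] shift [ 535.3  114.7 -141.4]
```

Call:
{"name": "drive_tool", "arguments": {
  "series": [0,40,0,190,20,-50,94,0,50,0,240,40,-65,94,0,60,0,300,60,-80,94,0,70,0,350,70,-95,94,0,80,0,400,80,-110,94]
}}

```text
clock: 1.12
ee_pos: [419.7, 363.5, 347.1]
tool_rot: [-1.349, 0.958, -0.958]
ft_force: [-0.1, 0.0, 0.4]
finger_gap: 1.002
```

```bash
python3 -c "
from h import *
need((630,238,110),-132.5)"
```

```text
t 1.12 gp [419.8 363.7 167.1] heading -70.72 F [-0.11  0.    0.39] gap 1.002
turn [-2.000e-02  6.178e+01 -5.000e-02] shift [188.   57.1 157.1]
```

Call:
{"name": "drive_tool", "arguments": {
  "series": [0,62,0,188,57,157,94,0,62,0,188,57,157,94,0,62,0,188,57,157,94,0,62,0,188,57,157,94,0,62,0,188,57,157,94]
}}

```text
clock: 1.75
ee_pos: [632.8, 234.6, 286.8]
tool_rot: [-0.862, 1.641, -1.641]
ft_force: [-0.5, 1.3, -0.2]
finger_gap: 1.0
```

```bash
python3 -c "
from h import *
need((630,238,24),-132.5)
t,s=cam('top'),cam('scene')
cv2.imwrite('pics/pre.png',np.hstack([cv2.resize(t['bgr'][190:300,240:350],None,fx=3.6,fy=3.6),cv2.resize(s['bgr'][200:310,230:340],None,fx=3.6,fy=3.6)]))"
```

```text
t 1.75 gp [632.3 234.3 106.8] heading -124.74 F [-0.49  1.3  -0.19] gap 1.0
turn [0.08 7.76 0.17] shift [-1.5 82.8 -4.1]
```

Call:
{"name": "drive_tool", "arguments": {
  "series": [0,8,0,-1,30,-4,94,0,8,0,-1,60,-4,94,0,8,0,-1,75,-4,94,0,8,0,-1,81,-4,94,0,8,0,-1,81,-4,94]
}}

```text
clock: 2.48
ee_pos: [628.2, 240.1, 208.5]
tool_rot: [-0.767, 1.728, -1.726]
ft_force: [-0.3, -0.4, 0.5]
finger_gap: 1.001
```

```bash
python3 -c "
from h import *
need((630,238,23),-132.5)"
```

```text
t 2.48 gp [628.1 240.2  28.5] heading -132.14 F [-0.35 -0.43  0.5 ] gap 1.001
turn [ 0.04  0.36 -0.  ] shift [0.4 5.5 2.8]
```

Call:
{"name": "drive_tool", "arguments": {
  "series": [0,0.3,0,0,5,3,94,0,0.3,0,0,5,3,94,0,0.3,0,0,5,3,50,0,0.3,0,0,5,3,20,0,0.3,0,0,5,3,10],
  "grip_force": 20
}}

```text
clock: 3.1
ee_pos: [630.4, 238.2, 203.6]
tool_rot: [-0.763, 1.731, -1.73]
ft_force: [0.0, -0.0, 0.5]
finger_gap: 0.716
```

Call:
{"name": "drive_tool", "arguments": {
  "series": [0,0,0,0,0,0,10,0,0,0,0,0,0,10,0,0,0,0,0,0,10,0,0,0,0,0,0,10,0,0,0,0,0,0,10],
  "grip_force": 45
}}

```text
clock: 3.72
ee_pos: [630.5, 238.1, 203.6]
tool_rot: [-0.763, 1.731, -1.73]
ft_force: [0.4, -0.2, 0.2]
finger_gap: 0.232
```

```bash
python3 -c "
from h import *
need((630,238,23),-132.5)
t,s=cam('top'),cam('scene')
for d,p in((t,(310,235,345,290)),(s,(310,255,345,285))):
    print(proj(d,[458,50,26]).round(1))
cv2.imwrite('pics/grip.png',np.hstack([cv2.resize(t['bgr'][190:300,240:350],None,fx=3.6,fy=3.6),cv2.resize(s['bgr'][200:310,230:340],None,fx=3.6,fy=3.6)]))"
```

```text
t 3.73 gp [630.5 238.2  23.6] heading -132.43 F [ 0.4  -0.16  0.24] gap 0.232
turn [ 0.02  0.07 -0.01] shift [ 0.4  0.6 -0.3]
[[335.1 281.1]]
[[338.6 270.5]]
```

Call:
{"name": "drive_tool", "arguments": {
  "series": [0,0,0,0,-10,0,10,0,0,0,0,-40,0,10,0,0,0,0,-40,0,10,0,0,0,0,-40,0,10,0,0,0,0,-40,0,10],
  "grip_force": 60
}}

```text
clock: 4.45
ee_pos: [630.0, 237.9, 241.8]
tool_rot: [-0.766, 1.732, -1.73]
ft_force: [-0.5, 0.9, -2.0]
finger_gap: 0.229
```

```bash
python3 -c "
from h import *
need((481,244,60),-84.35)"
```

```text
t 4.45 gp [629.5 237.9  61.8] heading -132.43 F [-0.45  0.87 -1.99] gap 0.229
turn [  0.16 -48.08   0.08] shift [  96.1    2.2 -114.1]
```

Call:
{"name": "drive_tool", "arguments": {
  "series": [0,-10,0,20,0,-23,10,0,-19,0,40,0,-46,10,0,-29,0,60,0,-70,10,0,-39,0,80,0,-93,10,0,-48,0,96,0,-114,10]
}}

```text
clock: 5.08
ee_pos: [479.5, 243.8, 241.0]
tool_rot: [-1.261, 1.137, -1.131]
ft_force: [-0.1, 0.0, -1.3]
finger_gap: 0.229
```

Call:
{"name": "drive_tool", "arguments": {
  "series": [0,0,0,0,0,0,10,0,0,0,0,0,0,10]
}}

```text
clock: 5.32
ee_pos: [479.8, 243.7, 240.5]
tool_rot: [-1.26, 1.138, -1.133]
ft_force: [1.1, -1.1, -2.0]
finger_gap: 0.23
```

```bash
python3 -c "
from h import *
need((481,244,60),-84.35)
t,s=cam('top'),cam('scene')
st=env.read_state();M=Ro.from_rotvec(st['tool_rot']).as_matrix();g=st['ee_pos']+180*M[:,1]
p=g+254*M[:,0]; p[2]=g[2]-23.6+26; print('pred end',p.round(1))
for n,d in(('top',t),('sc',s)):
    q=proj(d,p)[0]; print(n,q.round(1)); x,y=q.astype(int)
    cv2.imwrite(f'pics/e_{n}.png',cv2.resize(d['bgr'][y-20:y+20,x-26:x+14],None,fx=10,fy=10,interpolation=cv2.INTER_CUBIC)); print('origin',x-26,y-20)
cv2.imwrite('pics/ends.png',np.hstack([cv2.imread('pics/e_top.png'),cv2.imread('pics/e_sc.png')]))"
```

```text
t 5.33 gp [478.8 243.5  60.5] heading -84.23 F [ 1.12 -1.07 -2.02] gap 0.23
turn [0.33 0.12 0.05] shift [-0.2  0.5  1.2]
pred end [505.   -9.2  63.2]
top [355.  264.4]
origin 329 244
sc [351.6 244.9]
origin 325 224
```

View pics/ends.png

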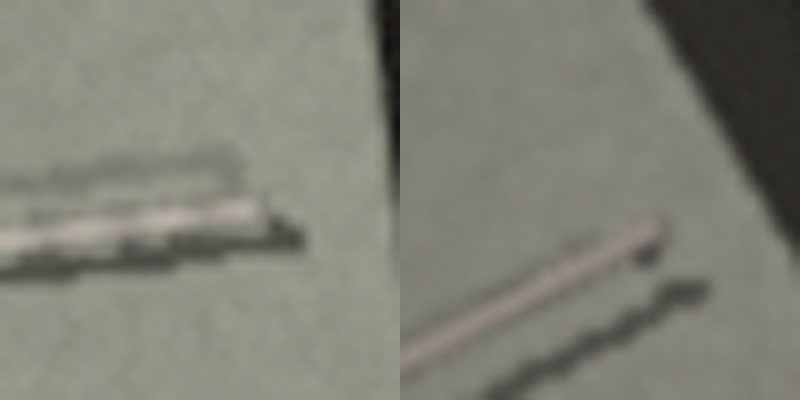

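```bash
python3 -c "
from h import *
t,s=cam('top'),cam('scene')
p=np.array([505,-9.2,63.2])
d=np.array([.0993,-.995,0])
for n,c,q,pl in(('top',t,(354.7,264.3),(529.2,-227.8,8)),('sc',s,(350.6,246.4),(525.7,-224.4,8))):
    o=ray(c,[q],63.2)[0]-p; print(n,'offset',o.round(1),'plate corr',(np.array(pl)-o).round(1),'hole',(np.array(pl)-o-31*d).round(1))
"
```

```text
top offset [0.3 0.9 0. ] plate corr [ 528.9 -228.7    8. ] hole [ 525.9 -197.8    8. ]
sc offset [-3.1  4.5  0. ] plate corr [ 528.8 -228.9    8. ] hole [ 525.7 -198.1    8. ]
```

```bash
python3 -c "
from h import *
need((482.3,239.9,46),-84.3)"
```

```text
t 5.53 gp [479.4 243.5  60.9] heading -84.2 F [-0.33 -0.05 -2.58] gap 0.229
turn [0.31 0.1  0.03] shift [ 3.9 14.9  1.7]
```

Call:
{"name": "drive_tool", "arguments": {
  "series": [0.3,0,0,4,8,2.5,10,0.3,0,0,4,15,2.5,10,0.3,0,0,4,15,2.5,10,0.3,0,0,4,15,2.5,10]
}}

```text
clock: 6.02
ee_pos: [483.2, 240.0, 225.7]
tool_rot: [-1.256, 1.134, -1.135]
ft_force: [0.2, -0.3, -2.3]
finger_gap: 0.23
```

```bash
python3 -c "
from h import *
need((500.3,58.8,46),-84.3)"
```

```text
t 6.03 gp [483.1 239.8  45.7] heading -84.21 F [ 0.23 -0.28 -2.33] gap 0.23
turn [0.02 0.09 0.03] shift [182.   -0.2  -1.2]
```

Call:
{"name": "drive_tool", "arguments": {
  "series": [0,0,0,40,0,0,10,0,0,0,80,0,0,10,0,0,0,120,0,-0.5,10,0,0,0,150,0,-1,10,0,0,0,160,0,-1,10]
}}

```text
clock: 6.65
ee_pos: [498.5, 79.4, 226.2]
tool_rot: [-1.254, 1.135, -1.137]
ft_force: [-0.3, 0.5, -1.6]
finger_gap: 0.228
```

```bash
python3 -c "
from h import *
need((500.3,58.8,46),-84.3)"
```

```text
t 6.65 gp [498.5  79.3  46.2] heading -84.33 F [-0.33  0.52 -1.64] gap 0.228
turn [-0.02 -0.03  0.03] shift [20.7  0.2 -0.2]
```

Call:
{"name": "drive_tool", "arguments": {
  "series": [0,0,0,15,0,0,10,0,0,0,28.5,3,0,10,0,0,0,28.5,8,0,10,0,0,0,28.5,9,0,10,0,0,0,28.5,9,0,10]
}}

```text
clock: 7.28
ee_pos: [501.1, 51.6, 216.9]
tool_rot: [-1.255, 1.136, -1.135]
ft_force: [-0.2, 0.1, -1.8]
finger_gap: 0.234
```

```bash
python3 -c "
from h import *
need((501.1,50.8,36.6),-84.3)
t,s=cam('top'),cam('scene')
st=env.read_state();M=Ro.from_rotvec(st['tool_rot']).as_matrix();g=st['ee_pos']+180*M[:,1]
p=g+254*M[:,0]; p[2]=g[2]-23.6+26; print('pred end',p.round(1))
for n,d in(('top',t),('sc',s)):
    q=proj(d,p)[0]; print(n,q.round(1)); x,y=q.astype(int)
    cv2.imwrite(f'pics/f_{n}.png',cv2.resize(d['bgr'][y-20:y+20,x-20:x+20],None,fx=10,fy=10,interpolation=cv2.INTER_CUBIC)); print('origin',x-20,y-20)
cv2.imwrite('pics/ends2.png',np.hstack([cv2.imread('pics/f_top.png'),cv2.imread('pics/f_sc.png')]))"
```

```text
t 7.28 gp [501.1  51.5  36.9] heading -84.29 F [-0.2   0.09 -1.84] gap 0.234
turn [0.02 0.01 0.01] shift [ 0.8  0.3 -0.1]
pred end [ 526.7 -201.3   39.7]
top [419.3 255.8]
origin 399 235
sc [407.  217.1]
origin 387 197
```

View pics/ends2.png

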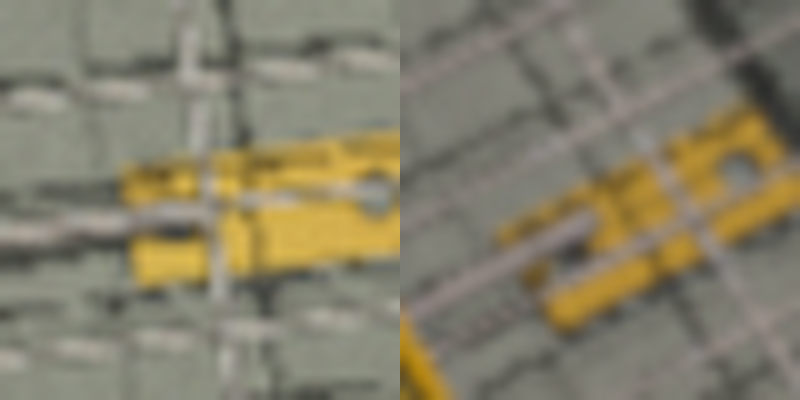

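Call:
{"name": "drive_tool", "arguments": {
  "series": [0,0,0,0.8,2,0,10,0,0,0,0.8,4,0,10,0,0,0,0.8,5.5,0,10,0,0,0,0.8,6.5,0,10,0,0,0,0.8,6.5,0,10]
}}

```text
clock: 8.0
ee_pos: [501.3, 50.7, 210.6]
tool_rot: [-1.255, 1.135, -1.136]
ft_force: [-0.3, 0.1, -2.5]
finger_gap: 0.232
```

```bash
python3 -c "
from h import *
need((501.1,50.8,26.6),-84.3)"
```

```text
t 8.0 gp [501.4  50.6  30.6] heading -84.3 F [-0.3   0.15 -2.49] gap 0.232
turn [-0.01  0.    0.02] shift [-0.2  4.  -0.2]
```

Call:
{"name": "drive_tool", "arguments": {
  "series": [0,0,0,0,1,0,10,0,0,0,0,2,0,10,0,0,0,0,3,0,10,0,0,0,0,4,0,10,0,0,0,0,4.5,0,10]
}}

```text
clock: 8.62
ee_pos: [501.3, 50.7, 206.0]
tool_rot: [-1.255, 1.135, -1.136]
ft_force: [0.2, 0.1, -2.2]
finger_gap: 0.23
```

```bash
python3 -c "
from h import *
need((501.1,50.8,25.6),-84.3)"
```

```text
t 8.62 gp [501.3  50.6  26. ] heading -84.3 F [ 0.16  0.07 -2.24] gap 0.23
turn [-0.    0.    0.02] shift [-0.2  0.4 -0.2]
```

Call:
{"name": "drive_tool", "arguments": {
  "series": [0,0,0,0,0.4,0,10,0,0,0,0,0.8,0,10,0,0,0,0,0.8,0,10,0,0,0,0,0.8,0,10]
}}

```text
clock: 9.12
ee_pos: [501.3, 50.7, 205.3]
tool_rot: [-1.255, 1.135, -1.136]
ft_force: [0.3, -0.6, -1.8]
finger_gap: 0.232
```

Call:
{"name": "drive_tool", "arguments": {
  "series": [0,0,0,-1,0,0,10,0,0,0,-3,-0.5,0,10,0,0,0,-5,-0.5,0,10,0,0,0,-7,-0.5,0,10,0,0,0,-9,-0.5,0,10]
}}

```text
clock: 9.75
ee_pos: [500.4, 59.7, 205.8]
tool_rot: [-1.255, 1.135, -1.136]
ft_force: [0.8, -1.4, -1.5]
finger_gap: 0.232
```

```bash
cat >> h.py <<'E'
HOLE=np.array([525.8,-198.,0]); DIR=np.array([.0993,-.9951,0])
def where():
    st=env.read_state();M=Ro.from_rotvec(st['tool_rot']).as_matrix();g=st['ee_pos']+180*M[:,1]
    p=g+250*M[:,0]; v=HOLE-p; print('t',round(st['clock'],2),'u',(v@DIR).round(1),'lat(toolz)',(-v@[.9951,.0993,0]).round(1),'pin z',(g[2]-23.6+250*M[2,0]).round(1),'F out/up',(-st['ft_force']@DIR).round(2),st['ft_force'][2].round(2),'head',np.degrees(np.arctan2(M[1,0],M[0,0])).round(2))
E
python3 -c "
from h import *
where()
for n,roi in(('top',(405,235,480,275)),('scene',(395,190,440,240))):
    d=cam(n); c=np.vstack(blobs(d,(18,100,80),(32,255,255),roi,4)); b=ray(d,cv2.boxPoints(cv2.minAreaRect(c)),8); print(n,b.mean(0).round(1))"
```

```text
t 9.75 u 8.8 lat(toolz) 0.4 pin z 2.3 F out/up -1.47 -1.53 head -84.29
top [ 528.8 -222.2    8. ]
scene [ 525.4 -220.1    8. ]
```

Call:
{"name": "drive_tool", "arguments": {
  "series": [0,0,0,-12,0,0,10,0,0,0,-26,0,0,10,0,0,0,-40,0,0,10,0,0,0,-52,0,0,10,0,0,0,-60,0,0,10]
}}

```text
clock: 10.48
ee_pos: [494.3, 120.6, 205.8]
tool_rot: [-1.255, 1.134, -1.135]
ft_force: [0.2, -1.0, -2.6]
finger_gap: 0.227
```

```bash
python3 -c "
from h import *
where()"
```

```text
t 10.47 u 70.1 lat(toolz) 0.6 pin z 2.3 F out/up -1.01 -2.6 head -84.23
```

Call:
{"name": "drive_tool", "arguments": {
  "series": [0,0,0,-4,0,0,10,0,0,0,-8,0,0,10,0,0,0,-11,-0.3,0,10,0,0,0,-14,-0.7,0,10,0,0,0,-16,-1,0,10]
}}

```text
clock: 11.1
ee_pos: [492.6, 136.5, 206.7]
tool_rot: [-1.256, 1.135, -1.135]
ft_force: [0.2, -1.1, -2.9]
finger_gap: 0.231
```

```bash
python3 -c "
from h import *
where()"
```

```text
t 11.1 u 86.0 lat(toolz) 0.5 pin z 3.2 F out/up -1.13 -2.91 head -84.24
```

Call:
{"name": "drive_tool", "arguments": {
  "series": [0,0,0,-1,-0.2,0,10,0,0,0,-2,-0.5,0,10,0,0,0,-3,-0.8,0,10,0,0,0,-4,-1.2,0,10]
}}

```text
clock: 11.6
ee_pos: [492.3, 140.3, 208.0]
tool_rot: [-1.256, 1.134, -1.136]
ft_force: [0.2, -2.7, -1.5]
finger_gap: 0.227
```

```bash
python3 -c "
from h import *
where()"
```

```text
t 11.6 u 89.8 lat(toolz) 0.5 pin z 4.6 F out/up -2.69 -1.46 head -84.24
```

Call:
{"name": "drive_tool", "arguments": {
  "series": [0,0,0,-1,-0.5,0,10,0,0,0,-2,-1,0,10,0,0,0,-3,-1.4,0,10,0,0,0,-4,-1.9,0,10,0,0,0,-5,-2.4,0,10]
}}

```text
clock: 12.22
ee_pos: [491.8, 145.3, 210.4]
tool_rot: [-1.256, 1.134, -1.136]
ft_force: [0.4, -3.4, -1.6]
finger_gap: 0.229
```

```bash
python3 -c "
from h import *
where()"
```

```text
t 12.22 u 94.7 lat(toolz) 0.5 pin z 7.2 F out/up -3.38 -1.56 head -84.24
```

Call:
{"name": "drive_tool", "arguments": {
  "series": [0,0,0,-1,-0.4,0,10,0,0,0,-2,-0.9,0,10,0,0,0,-3,-1.3,0,10,0,0,0,-4,-1.8,0,10,0,0,0,-5,-2.3,0,10]
}}

```text
clock: 12.85
ee_pos: [491.3, 150.3, 212.8]
tool_rot: [-1.256, 1.134, -1.136]
ft_force: [0.6, -2.9, -2.0]
finger_gap: 0.233
```

```bash
python3 -c "
from h import *
where()"
```

```text
t 12.85 u 99.7 lat(toolz) 0.6 pin z 9.6 F out/up -2.95 -2.0 head -84.24
```

Call:
{"name": "drive_tool", "arguments": {
  "series": [0,0,0,-1.5,-0.7,0,10,0,0,0,-3,-1.4,0,10,0,0,0,-4.5,-2.1,0,10,0,0,0,-6,-2.7,0,10,0,0,0,-7,-3.1,0,10]
}}

```text
clock: 13.48
ee_pos: [490.6, 157.3, 216.0]
tool_rot: [-1.256, 1.133, -1.136]
ft_force: [0.7, -3.9, -0.9]
finger_gap: 0.228
```

```bash
python3 -c "
from h import *
where()"
```

```text
t 13.47 u 106.6 lat(toolz) 0.7 pin z 13.0 F out/up -3.95 -0.94 head -84.23
```

Call:
{"name": "drive_tool", "arguments": {
  "series": [0,0,0,-2,-0.6,0,10,0,0,0,-4,-1,0,10,0,0,0,-6,-1.4,0,10,0,0,0,-7.5,-1.6,0,10,0,0,0,-9,-1.8,0,10]
}}

```text
clock: 14.1
ee_pos: [489.6, 166.5, 217.7]
tool_rot: [-1.256, 1.134, -1.136]
ft_force: [1.2, -0.7, -2.2]
finger_gap: 0.232
```

```bash
python3 -c "
from h import *
where()"
```

```text
t 14.1 u 115.9 lat(toolz) 0.6 pin z 14.5 F out/up -0.81 -2.21 head -84.23
```

```bash
python3 -c "
from h import *
where()
for n in('top','scene'):
    d=cam(n); q=proj(d,HOLE-DIR*115+[0,0,15])[0]; x,y=q.astype(int)
    m=np.hstack([d['bgr'][y-20:y+20,x-20:x+20]]); cv2.imwrite(f'pics/g_{n}.png',cv2.resize(m,None,fx=10,fy=10,interpolation=cv2.INTER_CUBIC)); print(n,q.round(1))
cv2.imwrite('pics/mid.png',np.hstack([cv2.imread('pics/g_top.png'),cv2.imread('pics/g_scene.png')]))"
```

```text
t 14.1 u 115.9 lat(toolz) 0.6 pin z 14.5 F out/up -0.81 -2.21 head -84.23
top [379.1 261.3]
scene [371.9 237.8]
```

View pics/mid.png

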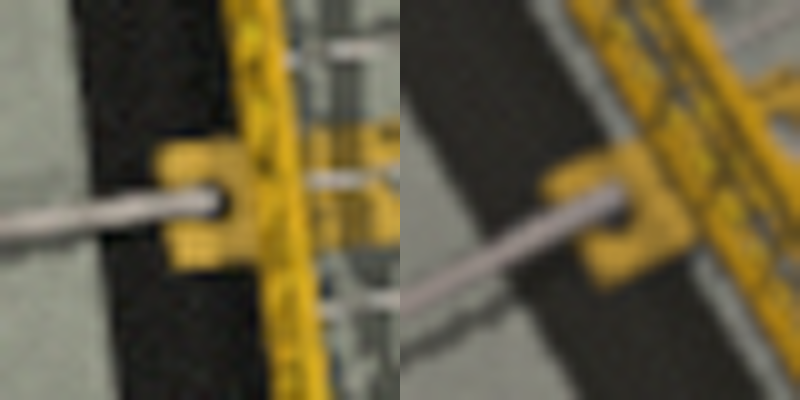

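Call:
{"name": "drive_tool", "arguments": {
  "series": [0,0,0,-2,-0.3,0,10,0,0,0,-4,-0.5,0,10,0,0,0,-6,-0.5,0,10,0,0,0,-8,-0.5,0,10,0,0,0,-10,-0.5,0,10]
}}

```text
clock: 14.82
ee_pos: [488.7, 176.4, 218.4]
tool_rot: [-1.256, 1.133, -1.136]
ft_force: [0.4, -2.4, -0.3]
finger_gap: 0.23
```

```bash
python3 -c "
from h import *
where()"
```

```text
t 14.82 u 125.8 lat(toolz) 0.7 pin z 15.3 F out/up -2.45 -0.29 head -84.22
```

Call:
{"name": "drive_tool", "arguments": {
  "series": [0,0,0,-2,0,0,10,0,0,0,-4,0.4,0,10,0,0,0,-6,1.1,0,10,0,0,0,-8,1.9,0,10,0,0,0,-10,2.8,0,10]
}}

```text
clock: 15.45
ee_pos: [487.7, 186.6, 215.4]
tool_rot: [-1.256, 1.133, -1.136]
ft_force: [0.3, -2.0, -1.5]
finger_gap: 0.23
```

```bash
python3 -c "
from h import *
where()"
```

```text
t 15.45 u 136.2 lat(toolz) 0.7 pin z 12.3 F out/up -2.03 -1.45 head -84.22
```

Call:
{"name": "drive_tool", "arguments": {
  "series": [0,0,0,-2,0.3,0,10,0,0,0,-4,0.7,0,10,0,0,0,-6,1.1,0,10,0,0,0,-8,1.5,0,10,0,0,0,-10,1.9,0,10]
}}

```text
clock: 16.08
ee_pos: [486.6, 196.7, 213.5]
tool_rot: [-1.256, 1.133, -1.136]
ft_force: [0.2, -0.7, -1.6]
finger_gap: 0.228
```

```bash
python3 -c "
from h import *
where()"
```

```text
t 16.07 u 146.4 lat(toolz) 0.6 pin z 10.3 F out/up -0.74 -1.6 head -84.22
```

Call:
{"name": "drive_tool", "arguments": {
  "series": [0,0,0,-2,0.3,0,10,0,0,0,-4,0.8,0,10,0,0,0,-5.5,1.3,0,10,0,0,0,-7,2,0,10,0,0,0,-8,2.6,0,10]
}}

```text
clock: 16.7
ee_pos: [485.8, 204.8, 210.7]
tool_rot: [-1.256, 1.134, -1.136]
ft_force: [-0.7, -1.0, -2.5]
finger_gap: 0.232
```

```bash
python3 -c "
from h import *
where()"
```

```text
t 16.7 u 154.5 lat(toolz) 0.6 pin z 7.5 F out/up -0.9 -2.47 head -84.21
```

Call:
{"name": "drive_tool", "arguments": {
  "series": [0,0,0,-1.5,0.8,0,10,0,0,0,-3,1.6,0,10,0,0,0,-4.5,2.4,0,10,0,0,0,-6,3.2,0,10,0,0,0,-8,4,0,10]
}}

```text
clock: 17.32
ee_pos: [484.9, 212.9, 206.6]
tool_rot: [-1.256, 1.134, -1.136]
ft_force: [0.1, 0.1, -1.7]
finger_gap: 0.232
```

```bash
python3 -c "
from h import *
where()"
```

```text
t 17.32 u 162.7 lat(toolz) 0.5 pin z 3.3 F out/up 0.07 -1.73 head -84.22
```

Call:
{"name": "drive_tool", "arguments": {
  "series": [0,0,0,-3,0.4,0,10,0,0,0,-6,0.8,0,10,0,0,0,-9,0.8,0,10,0,0,0,-12,0.8,0,10,0,0,0,-15,0.8,0,10]
}}

```text
clock: 17.95
ee_pos: [483.4, 228.0, 205.8]
tool_rot: [-1.256, 1.134, -1.136]
ft_force: [0.5, -1.6, -1.4]
finger_gap: 0.231
```

```bash
python3 -c "
from h import *
where()
for n in('top','scene'):
    d=cam(n); q=proj(d,HOLE-DIR*170+[0,0,8])[0]; x,y=q.astype(int)
    cv2.imwrite(f'pics/k_{n}.png',cv2.resize(d['bgr'][y-20:y+20,x-15:x+25],None,fx=10,fy=10,interpolation=cv2.INTER_CUBIC)); print(n,q.round(1))
cv2.imwrite('pics/mid2.png',np.hstack([cv2.imread('pics/k_top.png'),cv2.imread('pics/k_scene.png')]))"
```

```text
t 17.95 u 177.9 lat(toolz) 0.5 pin z 2.5 F out/up -1.63 -1.4 head -84.22
top [360.8 263.7]
scene [355.8 246.8]
```

View pics/mid2.png

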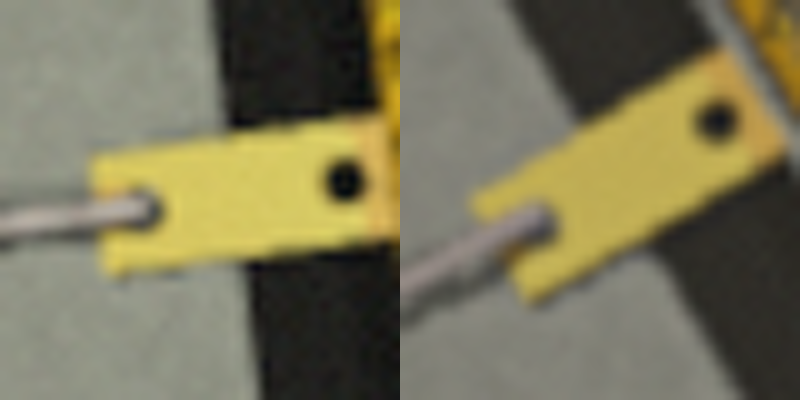

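Call:
{"name": "drive_tool", "arguments": {
  "series": [0,0,0,-6,0,0,10,0,0,0,-14,0,0,10,0,0,0,-22,0,0,10,0,0,0,-30,0,0,10,0,0,0,-38,0,0,10]
}}

```text
clock: 18.68
ee_pos: [479.4, 266.7, 205.8]
tool_rot: [-1.256, 1.134, -1.135]
ft_force: [-0.1, -0.0, -2.2]
finger_gap: 0.231
```

```bash
python3 -c "
from h import *
where()"
```

```text
t 18.68 u 216.9 lat(toolz) 0.5 pin z 2.4 F out/up -0.03 -2.19 head -84.19
```

Call:
{"name": "drive_tool", "arguments": {
  "series": [0,0,0,-8,0,0,10,0,0,0,-17,0,0,10,0,0,0,-26,0,0,10,0,0,0,-35,0,0,10,0,0,0,-44,0,0,10]
}}

```text
clock: 19.3
ee_pos: [474.9, 311.1, 205.7]
tool_rot: [-1.256, 1.134, -1.135]
ft_force: [0.1, -0.1, -3.1]
finger_gap: 0.225
```

Call:
{"name": "drive_tool", "arguments": {
  "series": [0,0,0,-2,0,0,10,0,0,0,-2,0,0,10,0,0,0,-2,0,0,10]
}}

```text
clock: 19.68
ee_pos: [474.8, 313.0, 205.9]
tool_rot: [-1.255, 1.134, -1.135]
ft_force: [1.1, -0.1, -2.8]
finger_gap: 0.232
```

```bash
python3 -c "
from h import *
where()
for n in('top','scene'):
    d=cam(n); q=proj(d,HOLE-DIR*230+[0,0,8])[0]; x,y=q.astype(int)
    c=max(blobs(d,(18,80,80),(32,255,255),(x-28,y-25,x+28,y+25)),key=cv2.contourArea); b=ray(d,cv2.boxPoints(cv2.minAreaRect(c)),8); print(n,b.mean(0).round(1),b[:,:2].round(0).tolist(), 'u ctr',((HOLE-b.mean(0))@DIR).round(1),[x,y])
need((476,298,26),-84.3)"
```

```text
t 19.68 u 263.5 lat(toolz) 0.5 pin z 2.4 F out/up -0.18 -2.83 head -84.2
top [504.1  31.5   8. ] [[518.0, 79.0], [527.0, -12.0], [490.0, -16.0], [481.0, 75.0]] u ctr 230.6 [np.int64(341), np.int64(266)]
scene [501.   33.9   8. ] [[515.0, 81.0], [525.0, -11.0], [486.0, -13.0], [477.0, 78.0]] u ctr 233.2 [np.int64(338), np.int64(255)]
t 19.77 gp [474.8 312.8  25.8] heading -84.21 F [ 0.39 -0.94 -1.69] gap 0.228
turn [-0.02  0.09  0.03] shift [15.  -0.2 -0.3]
```

Call:
{"name": "drive_tool", "arguments": {
  "series": [0,0,0,2,0,0,10,0,0,0,2,-4,0,10,0,0,0,2,-15,0,10,0,0,0,2,-30,0,10,0,0,0,2,-38,0,10]
}}

```text
clock: 20.4
ee_pos: [475.4, 311.2, 246.1]
tool_rot: [-1.252, 1.132, -1.135]
ft_force: [1.0, -0.2, -2.1]
finger_gap: 0.228
```

Call:
{"name": "drive_tool", "arguments": {
  "series": [0,0,0,-2,0,15,10,0,0,0,-5,0,35,10,0,0,0,-10,0,55,10,0,0,0,-10,0,70,10,0,0,0,-10,0,70,10]
}}

```text
clock: 21.02
ee_pos: [544.8, 328.1, 246.4]
tool_rot: [-1.252, 1.133, -1.136]
ft_force: [-0.3, 0.1, -1.8]
finger_gap: 0.234
```

```bash
python3 -c "
from h import *
where()
for n in('top','scene'):
    d=cam(n); q=proj(d,HOLE-DIR*230+[0,0,8])[0]; x,y=q.astype(int)
    c=max(blobs(d,(18,80,80),(32,255,255),(x-28,y-25,x+28,y+25)),key=cv2.contourArea); b=ray(d,cv2.boxPoints(cv2.minAreaRect(c)),8); print(n,b.mean(0).round(1))
need((546,322,24),-84.3)"
```

```text
t 21.02 u 271.7 lat(toolz) 72.0 pin z 42.6 F out/up 0.13 -1.76 head -84.24
top [504.1  31.3   8. ]
scene [501.   33.8   8. ]
t 21.12 gp [544.1 328.2  66.1] heading -84.21 F [ 0.16 -0.18 -2.54] gap 0.228
turn [-0.12  0.09 -0.02] shift [ 6.3 42.1  1.6]
```

Plate unmoved by the unhooking. Now I lower the rod, correcting the small tilt.

Call:
{"name": "drive_tool", "arguments": {
  "series": [-0.1,0,0,0,15,0,10,-0.1,0,0,0,30,0,10,-0.1,0,0,0,38,0,10,-0.1,0,0,0,40,0,10,-0.1,0,0,0,40,0,10]
}}

```text
clock: 21.75
ee_pos: [543.9, 328.1, 206.1]
tool_rot: [-1.255, 1.134, -1.134]
ft_force: [0.2, 0.7, -1.6]
finger_gap: 0.231
```

```bash
python3 -c "
from h import *
where();need((546,322,24),-84.3)"
```

```text
t 21.75 u 271.8 lat(toolz) 70.7 pin z 2.4 F out/up 0.69 -1.6 head -84.21
t 21.75 gp [544.  328.2  26.1] heading -84.21 F [ 0.19  0.71 -1.6 ] gap 0.231
turn [-0.03  0.09 -0.02] shift [6.3 2.1 1.5]
```

Call:
{"name": "drive_tool", "arguments": {
  "series": [0,0,0,0,1,0,10,0,0,0,0,1.7,0,10,0,0,0,0,2.3,0,10,0,0,0,0,2.3,0,10]
}}

```text
clock: 22.25
ee_pos: [543.9, 328.1, 203.9]
tool_rot: [-1.255, 1.134, -1.134]
ft_force: [0.1, -0.0, -2.0]
finger_gap: 0.231
```

Call:
{"name": "drive_tool", "arguments": {
  "series": [0,0,0,0,0,0,24,0,0,0,0,0,0,32,0,0,0,0,0,0,60,0,0,0,0,0,0,94,0,0,0,0,0,0,94]
}}

```text
clock: 22.88
ee_pos: [543.9, 328.1, 203.9]
tool_rot: [-1.255, 1.134, -1.134]
ft_force: [0.5, -0.2, -1.0]
finger_gap: 0.625
```

Call:
{"name": "drive_tool", "arguments": {
  "series": [0,0,0,0,0,0,94,0,0,0,0,-20,0,94,0,0,0,0,-60,0,94,0,0,0,-30,-110,0,94,0,0,0,-60,-150,0,94]
}}

```text
clock: 23.5
ee_pos: [537.7, 388.0, 358.5]
tool_rot: [-1.25, 1.133, -1.136]
ft_force: [1.8, 0.7, -0.9]
finger_gap: 1.001
```

Call:
{"name": "drive_tool", "arguments": {
  "series": [0,0,0,-40,-20,-40,94,0,0,0,-80,-40,-80,94,0,0,0,-120,-60,-120,94,0,0,0,-120,-60,-120,94]
}}

```text
clock: 24.0
ee_pos: [402.6, 497.6, 423.1]
tool_rot: [-1.245, 1.128, -1.129]
ft_force: [-0.3, 0.3, -0.9]
finger_gap: 0.998
```

```bash
python3 -c "
from h import *
print(env.read_state()['ft_force'],env.read_state()['finger_gap'])
t,s=cam('top'),cam('scene')
print(proj(t,[[544,328,26],[569,79,26]]).round(0).tolist())
for n,d in(('top',t),('scene',s)):
    q=proj(d,HOLE-DIR*230+[0,0,8])[0]; x,y=q.astype(int)
    c=max(blobs(d,(18,80,80),(32,255,255),(x-28,y-25,x+28,y+25)),key=cv2.contourArea); b=ray(d,cv2.boxPoints(cv2.minAreaRect(c)),8); print(n,b.mean(0).round(1))
cv2.imwrite('pics/end.png',cv2.resize(t['bgr'][120:360,220:540],None,fx=2.5,fy=2.5))"
```

```text
[-0.26678962  0.29753859 -0.85475889] 0.9982814070094308
[[242.0, 255.0], [325.0, 244.0]]
top [504.1  31.1   8. ]
scene [501.   33.8   8. ]
```

View pics/end.png

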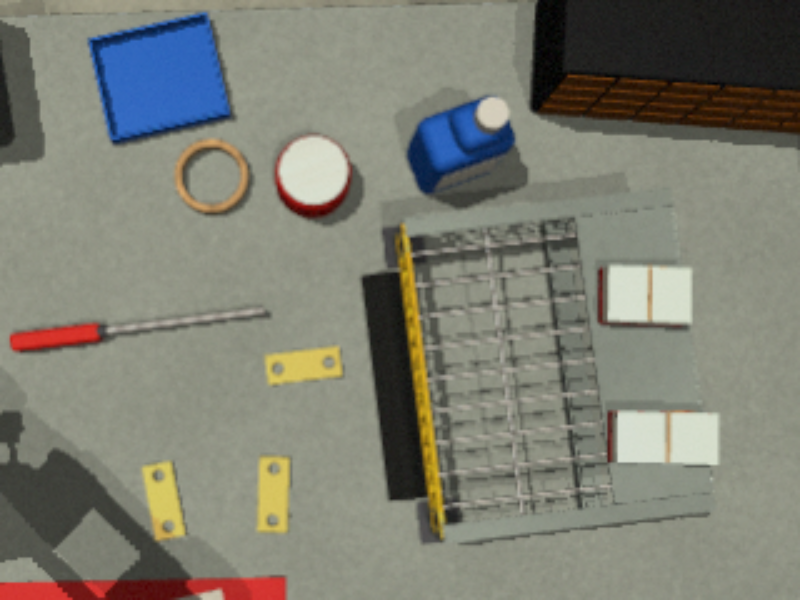

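The final view shows the plate on the counter at crop (303,366), clear of the bund. The rod lies at (10–268,312–345), clear of the plate and rack, and the other objects look undisturbed.

```bash
python3 -c "
from plant import env
print(env.close_job())"
```

```text
the job is handed in; nothing more can be done
None
```

I hooked the plate under the rack by its near hole and drew it out over the bund. I then unhooked it, laid the rod on the open counter, withdrew the gripper and handed the job in at about 24 s of the 66 s allowed. The hand-in reports no verdict.

**Forces:** wrist readings at the end of each move showed at most about 4 N of pull over the bund. The pin's own contact force was never measured directly, and no readings were taken within a move.

**Plate:** in the last pictures its centre is about 129 mm in front of the guard, and its outline of about 92 × 37 mm fits a flat plate. It moved less than 1 mm between pictures from before unhooking to after release.

**Rod:** it lies about 35–40 mm to the side of the plate, with its hook about 175 mm in front of the guard. I judged that it lies flat from the height at which I released it and from the picture, not by measuring the hook tip.

**Other objects:** they look undisturbed in the final top view. I compared the pictures by eye only, and the plug box and calculator are not visible in that crop.

**Disagreement:** the two cameras differed by 3–5 mm in absolute position. I corrected this against the held rod, after which both put the hole at (525.8, −198) to within 0.3 mm.

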